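# Take the dark roll with the tongs

### The arm

A 6-joint arm with a two-finger parallel gripper is mounted at the origin on a cart in front of the work surface, level with it; the furniture and walls round the work are solid. World frame = base frame: x ahead of the robot, y to its left, z up, the work surface at z = 0. Lengths are in m, angles in rad, forces in N, time in s.
With the tool pointing down it reaches from about 0.35 to 0.85 m from the base axis. Payload 8.1 kg.
Tool frame: the origin (TCP) lies on the mounting face of the last link; the fingertips stand 186 mm ahead of it and the grasp point (between the pads) lies 167 mm ahead of it (robot.finger_overhang is the distance from the TCP to the fingertips, in m); z points along the fingers, y is the line along which they close (so a half turn about z gives the same grasp; the last joint's range is limited). The gripper opens to 93 mm and grips with 3 to 60 N. Pads are 15 mm wide; open, the fingers measure 128 mm over their backs; the gripper's body (75 mm by 188 mm) begins 65 mm behind the grasp point.
Start: joints at [-1.191, 0.13, 1.488, -0, 1.523, -0.085], TCP at [0.269, -0.536, 0.405] pointing down, gripper open.
Joint ranges: [-2.96, 2.96], [-0.89, 2.26], [0.02, 2.5], [-1.34, 4.48], [0, 2.73], [-2.66, 2.66]. Speed limits (rad/s): [2.39, 2.39, 2.79, 3.14, 3.14, 3.14].

### API

Orientations are given as a rotation vector (axis times angle).
In Python, from plant import readout, read_camera, get_calibration, job, robot gives the robot as it stands.
- The arm moves only by the shell command python3 -m handwheel 'ROWS' [FORCE]. ROWS is JSON, a list of rows, each a list of 5 numbers: the shift along the world's x, y, z in cm, then the turn about the world's z in rad, then the closure, from 0 (fully open) to 1 (shut). In form: [[tx, ty, tz, spin, gripper], ...]. A call has 1 to 10 rows; each row shifts and turns the commanded pose from where the row before left it; what a row does not reach is not made up. A row lasts 1/8 s, in which the tool goes at most 62.5 mm and 10.7 degrees, less where a joint would pass 70% of its speed; a pose out of reach is approached as far as the arm can. A call is refused whole if a number of a shift passes 6.25 or a number of a turn 0.188, either way. A call with a gripper value outside its range is refused whole. The fingers move at their own pace and stop on an object; FORCE is the grip in N (left out, the last holds). Time passes only in rows, so rows that do not move let the fingers close. It gives the time, the measured TCP pose, the force, the opening and the grip force at its end, in the units of the state.
- readout.read_state(): the state, without advancing time (a new reading comes with each control period).
- read_camera(name): name is "scene" or "side" or "wrist"; returns the picture (480x640x3 uint8, red, green, blue); there is no depth.
- get_calibration(name): a dict with "fovy" (degrees; the focal length in pixels is half the picture's height over the tangent of half this angle, whatever the lens; pixels are square), "cx", "cy" (the principal point, pixels), "pose" (4x4, takes a point from camera to world coordinates). Camera axes: x right, y down, z forward; pixel columns grow to the right and rows downward; lengths in m; the calibration is good to about 2 mm. A picture is of the moment at which its call begins: read the wrist's pose just before it. get_calibration takes no time and is no camera call; for the wrist camera it gives the pose at the moment of the call.
- job.close_job(): hands the job in; it is judged then, once.
The state is a dict: "t": time; "q": joint angles; "dq": joint speeds; "joint_torque": joint torques, N m; "tool_pos": TCP position; "orientation": TCP orientation; "force": force on the tool from outside, world axes, zero at the start; "wrist_torque": the same for the moment, N m; "opening": finger opening in m; "gripper_force": force on a finger pad.
Only numpy, scipy, OpenCV 4.12 (cv2) and the standard library are available. Lean on these libraries where they do the work, as an engineer would, in place of code of your own. Each camera call takes 0.05 s, during which the arm holds its last target. There are 200 camera calls.

### The job

Take the kitchen tongs by their teal grips, close them on the dark bread roll on the chopping board and lift it, so that at the end you are still holding the roll still in the tongs, at least 10 cm above the board; do not put it down. Do not touch the dark roll with the fingers, and leave the pale roll and everything else where they are.

Things in the scene. Friction and masses are not known exactly. Their poses are not given: they have to be found in the camera images.
- tongs: Kitchen tongs, 268 mm long, 26 mm high, 120 g, lying flat and open, arms side by side: two steel arms from a round sprung head to dark steel tips, each with a teal rubber grip 50 mm long, 26 mm high. Origin: underside, midway between the grips (near the centre of mass). +x towards the tips, +z up. Head pivot at x = -110 mm. 60 mm over the outsides of the grips, about 100 mm between the tips.
- tongs_left: The tong arm on the tongs' +y side; origin on the head's pivot, underside. Pressing the grips together closes both arms evenly; 1 mm less over the grips makes the gap between the tips about 2 mm less: at 50 mm over the grips it is about 80 mm, at 36 mm the tips touch a 50 mm roll.
- tongs_right: The tong arm on the tongs' -y side; origin on the head's pivot, underside. A spring pushes the arms apart: about 6 N on each grip starts closing them, 10 N holds them at 36 mm, so use a grip of about 30 N. Pressed to 50 mm over the grips, the tongs stay in the fingers by the spring's push, still open.
- tongs_tips (a point): Point midway between the tips of the tongs: 115 mm ahead (+x) of the tongs' origin, 12 mm above their underside. The tips are 24 mm high (from the underside up) and 36 mm long, and form a shallow V that centres a round thing.
- dark_roll: The dark brown bread roll on the board: round, rigid, 50 mm across, 42 mm high, 60 g, with upright flanks from 10 to 26 mm above its underside. Origin: centre of its underside; +z up.
- dark_roll_center (a point): Point on the dark roll's axis, 20 mm above its underside.
- pale_roll: The pale roll on the board, the same size and shape as the dark one. Origin: centre of its underside.
- board: Wooden chopping board, fixed, 210 mm (x) by 300 mm (y), top 22 mm above the worktop; the two rolls stand on it. Origin: centre of its underside.
- mug: Bystander: pale blue patterned mug standing upside down, about 100 mm wide with its handle, 92 mm high. Origin: centre of its underside.
- spice_jar: Bystander: glass spice jar with a green cap, 46 mm wide, 106 mm high. Origin: centre of its underside.
- honey_jar: Bystander: honey jar with a grey lid, 64 mm wide, 109 mm high. Origin: centre of its underside.
- sugar_tin: Bystander: green canister with a wooden lid, 87 mm wide, 110 mm high. Origin: centre of its underside.
- pepper_mill: Bystander: wooden pepper mill, 58 mm wide, 170 mm high. Origin: centre of its underside.
- salt_shaker: Bystander: clear salt shaker with a grey cap, 44 mm wide, 90 mm high. Origin: centre of its underside.
Things that resemble listed ones, but are neither listed nor needed, are in the scene too. What is meant by the dark_roll is not blue, and is the larger of those in its own colour.

How it is judged:
By the outcome, as a careful person would: the job done as asked, in the order asked, and still so for the second after the job is handed in, while the arm keeps its last pose, push and grip.
It also fails if it takes over 40 s, if anything falls off the work surface, if the arm or the gripper's body presses on something with over 40 N, if the wrist force passes 120 N, or if a joint passes its speed limit or range.

## Working session

There is one attempt and no reset: what is moved stays moved. The work goes in short steps, Python scripts to look and compute and a shell command to move; the robot and the scene stay as the last step left them, time stands still between calls to the robot, and variables do not carry over. Pictures are saved under pics/ and viewed, at most 10 in all, crops included, and the job is handed in when it is done.

```bash
ls; mkdir -p pics; cat > h.py <<'E'
import numpy as np, cv2
from plant import readout, read_camera, get_calibration, job, robot
def K(c):
    f=240/np.tan(np.radians(c["fovy"])/2); return f,c["cx"],c["cy"]
def ray(c,u,v):
    f,cx,cy=K(c); P=np.array(c["pose"]); d=P[:3,:3]@np.array([(u-cx)/f,(v-cy)/f,1]); return P[:3,3],d
def plane(c,u,v,z):
    o,d=ray(c,u,v); return o+d*(z-o[2])/d[2]
def tri(a,b):
    (o1,d1),(o2,d2)=a,b; s=np.linalg.lstsq(np.c_[d1,-d2],o2-o1,rcond=None)[0]
    p,q=o1+d1*s[0],o2+d2*s[1]; return (p+q)/2,np.linalg.norm(p-q)
def proj(c,p):
    f,cx,cy=K(c); P=np.array(c["pose"]); x=P[:3,:3].T@(np.array(p)-P[:3,3]); return cx+f*x[0]/x[2],cy+f*x[1]/x[2]
E
python3 - <<'E'
from h import *
for n in ["scene","side","wrist"]:
    c=get_calibration(n); im=read_camera(n); cv2.imwrite(f"pics/{n}0.png",im[:,:,::-1]); print(n,{k:(np.round(v,3).tolist()) for k,v in c.items() if k!='name'})
print(readout.read_state())
E
```

```text
pics
scene {'fovy': 54.685, 'cx': 317.7, 'cy': 239.235, 'pose': [[-0.818, -0.346, 0.46, -0.115], [-0.575, 0.472, -0.668, 1.005], [0.014, -0.811, -0.585, 0.967], [0.0, 0.0, 0.0, 1.0]]}
side {'fovy': 55.952, 'cx': 314.463, 'cy': 244.977, 'pose': [[-0.996, -0.035, 0.081, 0.472], [-0.088, 0.476, -0.875, 1.063], [-0.008, -0.879, -0.477, 0.639], [0.0, 0.0, 0.0, 1.0]]}
wrist {'fovy': 68.048, 'cx': 316.238, 'cy': 242.072, 'pose': [[0.449, -0.854, -0.262, 0.342], [-0.894, -0.429, -0.13, -0.5], [-0.002, 0.292, -0.956, 0.383], [0.0, 0.0, 0.0, 1.0]]}
{'t': 0.15, 'q': array([-1.19139634e+00,  1.30974639e-01,  1.48906086e+00,  2.20180945e-05,
        1.52301590e+00, -8.54031180e-02]), 'dq': array([-6.40622807e-05, -1.35795150e-03, -3.30118958e-03, -5.40961960e-04,
       -9.02051772e-04,  1.81499134e-05]), 'joint_torque': array([ 1.53592359e-04, -5.60475361e+01, -4.92335844e+01,  7.67894858e-02,
        3.05283268e-02, -1.32626838e-04]), 'tool_pos': array([ 0.26890044, -0.53615998,  0.4039186 ]), 'orientation': array([-3.05572737e+00, -7.23221740e-01,  3.01307908e-04]), 'force': array([0.31006292, 0.29941618, 0.1683176 ]), 'wrist_torque': array([ 0.00733072, -0.06265018,  0.05047203]), 'gripper_force': 0.0, 'opening': 0.09324930855963454}
```

View pics/scene0.png

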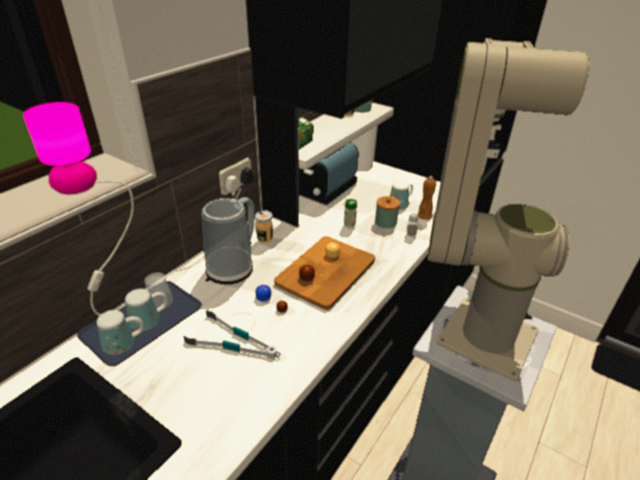

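View pics/side0.png

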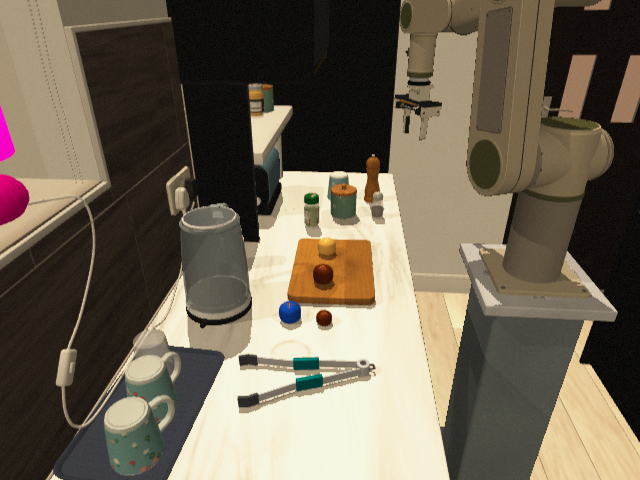

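Candidates for the dark roll:
- Dark ball on the board: scene (307,272), side (323,274). This is the larger one.
- Small dark ball off the board: scene (282,306), side (324,318).
- Blue ball: scene (263,293), side (290,312).
- Pale roll: scene (333,250), side (327,246).

I choose the one on the board. The tongs have their teal grips at side (306,364) and (309,382), their head at (367,366) and their dark tips at (248,360) and (247,401).

```bash
cat > seg.py <<'E'
from h import *
def blobs(im,lo,hi,box,amin=15):
    hsv=cv2.cvtColor(im,cv2.COLOR_RGB2HSV); m=cv2.inRange(hsv,np.array(lo),np.array(hi))
    x0,y0,x1,y1=box; k=np.zeros_like(m); k[y0:y1,x0:x1]=m[y0:y1,x0:x1]
    n,l,s,c=cv2.connectedComponentsWithStats(k)
    return [(s[i,4],*np.round(c[i],1),s[i,:4].tolist()) for i in range(1,n) if s[i,4]>=amin]
E
python3 - <<'E'
from seg import *
I={n:cv2.imread(f"pics/{n}0.png")[:,:,::-1].copy() for n in["scene","side"]}
B={"scene":dict(t=(180,300,290,365),r=(270,235,350,315)),"side":dict(t=(235,345,385,412),r=(290,230,380,330))}
for n in I:
    print(n,"teal",blobs(I[n],(80,120,30),(100,255,255),B[n]["t"]))
    print(n,"dark",blobs(I[n],(0,100,5),(12,255,140),B[n]["r"]))
    print(n,"tips",blobs(I[n],(0,0,0),(179,255,75),B[n]["t"]))
    print(n,"pale",blobs(I[n],(18,80,150),(30,200,255),B[n]["r"]))
a=cv2.resize(I["side"][225:345,230:390],(640,480),interpolation=2); b=cv2.resize(I["side"][340:415,230:390],(640,300),interpolation=2)
cv2.imwrite("pics/crop.png",cv2.resize(np.vstack([a,b]),(480,585))[:,:,::-1])
E
```

```text
scene teal [(np.int32(88), np.float64(240.5), np.float64(332.7), [233, 328, 15, 11]), (np.int32(99), np.float64(230.6), np.float64(345.7), [223, 341, 16, 10])]
scene dark [(np.int32(192), np.float64(306.5), np.float64(272.9), [300, 265, 14, 17]), (np.int32(85), np.float64(281.6), np.float64(306.6), [277, 302, 10, 10])]
scene tips [(np.int32(263), np.float64(188.2), np.float64(307.6), [180, 300, 21, 21]), (np.int32(37), np.float64(282.0), np.float64(308.8), [278, 306, 9, 6]), (np.int32(39), np.float64(210.6), np.float64(314.8), [207, 312, 9, 7]), (np.int32(60), np.float64(240.8), np.float64(334.0), [234, 329, 15, 10]), (np.int32(49), np.float64(190.1), np.float64(341.0), [185, 338, 11, 7]), (np.int32(76), np.float64(230.6), np.float64(346.9), [222, 343, 18, 8])]
scene pale [(np.int32(105), np.float64(332.0), np.float64(246.9), [326, 242, 13, 12])]
side teal [(np.int32(286), np.float64(305.6), np.float64(363.1), [293, 358, 26, 12]), (np.int32(319), np.float64(308.9), np.float64(381.9), [296, 374, 27, 17])]
side dark [(np.int32(325), np.float64(322.6), np.float64(274.5), [313, 264, 20, 22]), (np.int32(186), np.float64(323.7), np.float64(318.0), [316, 310, 16, 16])]
side tips [(np.int32(160), np.float64(247.8), np.float64(359.8), [239, 355, 19, 10]), (np.int32(208), np.float64(305.8), np.float64(364.6), [294, 360, 25, 10]), (np.int32(242), np.float64(309.0), np.float64(383.7), [296, 377, 27, 14]), (np.int32(201), np.float64(248.1), np.float64(400.7), [238, 394, 21, 13])]
side pale [(np.int32(106), np.float64(325.7), np.float64(241.3), [319, 237, 15, 11])]
```

View pics/crop.png

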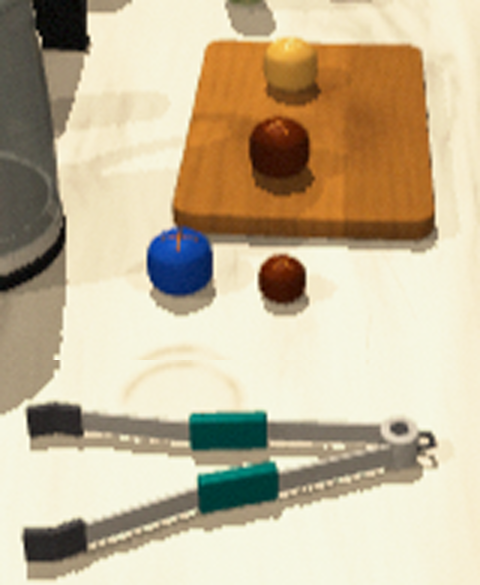

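The close crop shows a round dark roll on the board at side (323,274), larger than the off-board one at (324,318). The tongs lie flat and open, with the tips to the image left.

```bash
python3 - <<'E'
from seg import *
S,D=get_calibration("scene"),get_calibration("side")
P={"g_far":((240.6,333),(305.7,363.8)),"g_near":((230.6,346),(309,382.5)),"t_far":((210.6,315),(247.8,359.8)),"t_near":((190.1,341),(248.1,400.7)),
"dark":((306.5,272.9),(322.6,274.7)),"small":((281.6,306.6),(323.7,318)),"blue":((263,293),(290,312)),"pale":((332.5,250),(327,246)),"head":((273.5,350),(364,366))}
R={}
for k,(a,b) in P.items():
    p,e=tri(ray(S,*a),ray(D,*b)); R[k]=p; print(k,np.round(p*1000),round(e*1000,1),"size px")
g=(R["g_far"]+R["g_near"])/2;t=(R["t_far"]+R["t_near"])/2
d=t-g; print("yaw",np.degrees(np.arctan2(d[1],d[0])),np.linalg.norm(d[:2]),np.linalg.norm((R["g_far"]-R["g_near"])[:2]))
# plane-based
for c,i in((S,0),(D,1)):
    q={k:plane(c,*P[k][i],0.016) for k in["g_far","g_near","t_far","t_near"]}
    g=(q["g_far"]+q["g_near"])/2;t=(q["t_far"]+q["t_near"])/2;d=t-g;print(np.round(g*1000),np.round(t*1000),np.degrees(np.arctan2(d[1],d[0])))
    print("roll",np.round(1000*plane(c,*P["dark"][i],.044)))
# board corners side
print([np.round(1000*plane(D,u,v,.022)).tolist() for u,v in((299,239),(372,240),(375,297),(289,297))])
print(robot.finger_overhang)
E
```

```text
g_far [554. 398.  11.] 1.4 size px
g_near [542. 449.  14.] 1.3 size px
t_far [669. 398.  13.] 0.8 size px
t_near [647. 496.   7.] 0.4 size px
dark [541. 110.  37.] 1.0 size px
small [528. 251.  11.] 0.1 size px
blue [606. 243.  17.] 0.1 size px
pale [539. -33.  40.] 0.2 size px
head [440. 395.  13.] 4.7 size px
yaw 11.938688169741864 0.11279286536893739 0.052297314176672355
[546. 425.  16.] [654. 450.  16.] 13.023255473420917
roll [537. 116.  44.]
[547. 428.  16.] [656. 453.  16.] 12.862807867472254
roll [540. 122.  44.]
[[626.0, -103.0, 22.0], [413.0, -112.0, 22.0], [412.0, 176.0, 22.0], [615.0, 192.0, 22.0]]
0.1861
```

```bash
python3 -m handwheel '[[1.7,5.9,0,-0.025,0],[1.7,5.9,0,-0.025,0],[1.7,5.9,0,-0.025,0],[1.7,5.9,0,-0.025,0],[1.7,5.9,0,-0.025,0],[1.7,5.9,0,-0.025,0],[1.7,5.9,0,-0.025,0],[1.7,5.9,0,-0.025,0],[1.7,5.9,0,-0.025,0],[1.7,5.9,0,-0.021,0]]' 30
python3 -m handwheel '[[1.7,5.9,0,0,0],[1.7,5.9,0,0,0],[1.7,5.9,-1,0,0],[1.7,5.9,-1,0,0],[1.7,5.9,-1,0,0],[1.7,5.9,-1,0,0],[0.6,1.6,0,0,0],[0,0,0,0,0],[0,0,0,0,0]]'
cat > st.py <<'E'
from h import *
from scipy.spatial.transform import Rotation as Ro
def st():
    s=readout.read_state(); R=Ro.from_rotvec(s["orientation"]).as_matrix(); y=np.degrees(np.arctan2(R[1,1],R[0,1]))%180
    print("t",round(s["t"],2),"tcp",np.round(s["tool_pos"]*1000,1),"grasp",np.round((s["tool_pos"]+R[:,2]*.167)*1000,1),"yaw y",round(y,2),"q",np.round(s["q"],2),"F",np.round(s["force"],1),"open",round(s["opening"]*1000,1),"gf",round(s["gripper_force"],1)); return s,R
E
python3 - <<'E'
from st import *
st(); c=get_calibration("wrist"); im=read_camera("wrist"); cv2.imwrite("pics/w1.png",im[:,:,::-1]); np.save("w1.npy",c["pose"])
E
```

```text
t: 1.4
tool_pos: [0.439, 0.0557, 0.4048]
orientation: [3.123, 0.342, 0.001]
force: [1.2, -1.7, -0.4]
opening: 0.0929
gripper_force: 0.0
t: 2.52
tool_pos: [0.547, 0.4228, 0.3648]
orientation: [3.123, 0.342, -0.0]
force: [-1.1, 0.3, -0.9]
opening: 0.0928
gripper_force: 0.0
t 2.52 tcp [547.  422.8 364.8] grasp [546.9 422.8 197.8] yaw y 102.51 q [ 0.58  0.4   1.25 -0.    1.5   1.94] F [-1.1  0.3 -0.9] open 92.8 gf 0.0
```

View pics/w1.png

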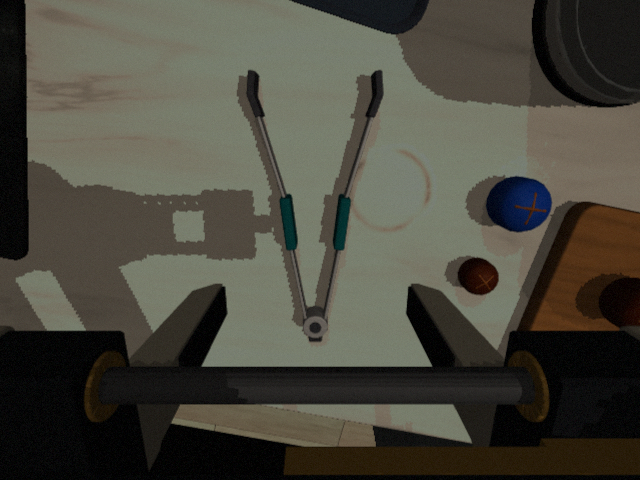

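The wrist view shows the tongs squarely ahead: grips at (288,222) and (342,222), head at (315,327), tips at (254,93) and (375,93). The worktop is clear around the grips.

```bash
python3 - <<'E'
from seg import *
c=get_calibration("wrist"); im=cv2.imread("pics/w1.png")[:,:,::-1].copy()
b=blobs(im,(75,100,20),(100,255,255),(230,180,380,265),60); print(b)
g=[np.array(x[1:3]) for x in b]
for z in(.013,.026):
    G=[plane(c,*p,z) for p in g]; h=plane(c,315,327,z); T=[plane(c,*p,z) for p in((254,93),(375,93))]
    o=sum(G)/2; t=sum(T)/2
    f=lambda a,b:round(float(np.degrees(np.arctan2(*(b-a)[1::-1]))),1)
    print(z,np.round(1000*o,1),np.round(1000*h,1),np.round(1000*t,1),f(h,o),f(h,t),np.linalg.norm(G[0]-G[1]),np.linalg.norm(T[0]-T[1]))
D=get_calibration("side")
for n,p,s in zip(("L","R"),sorted(g,key=lambda p:p[0]),((309,382.5),(305.7,363.8))): print(n,[np.round(x*1000,1) for x in tri(ray(c,*p),ray(D,*s))])
E
```

```text
[(np.int32(606), np.float64(288.2), np.float64(222.5), [280, 195, 17, 55]), (np.int32(521), np.float64(341.6), np.float64(222.7), [334, 194, 16, 56])]
0.013 [546.9 423.6  13. ] [436.6 399.2  13. ] [659.4 448.8  13. ] 12.5 12.6 0.05122911450632483 0.10461087047134722
0.026 [550.1 424.3  26. ] [444.1 400.8  26. ] [658.1 448.4  26. ] 12.5 12.6 0.04922070890172172 0.10050966629122962
L [array([541.6, 448.8,  12.5]), np.float64(0.6)]
R [array([552.7, 398.7,  11.2]), np.float64(1.6)]
```

```bash
python3 -m handwheel '[[0.1,0.1,-4,0,0],[0,0,-4,0,0],[0,0,-4,0,0],[0,0,-3,0,0],[0,0,-1.5,0,0],[0,0,-1,0,0],[0,0,0,0,0],[0,0,0,0,0]]' 30
python3 -m handwheel '[[0,0,0,0,0.2],[0,0,0,0,0.3],[0,0,0,0,0.4],[0,0,0,0,0.46],[0,0,0,0,0.46],[0,0,0,0,0.46],[0,0,0,0,0.46]]' 30
python3 -c "from st import *;st()"
```

```text
t: 3.58
tool_pos: [0.5486, 0.425, 0.1914]
orientation: [-3.122, -0.343, -0.003]
force: [-0.5, -0.1, 0.5]
opening: 0.0931
gripper_force: 0.0
t: 4.45
tool_pos: [0.5481, 0.4247, 0.1899]
orientation: [-3.123, -0.343, -0.0]
force: [1.0, 0.3, 0.4]
opening: 0.0507
gripper_force: 7.7
t 4.45 tcp [548.1 424.7 189.9] grasp [548.1 424.7  22.9] yaw y 102.53 q [ 0.59  0.55  1.37 -0.    1.21  1.94] F [1.  0.3 0.4] open 50.7 gf 7.7
```

```bash
python3 -m handwheel '[[0,0,0.5,0,0.47],[0,0,1,0,0.47],[0,0,2,0,0.47],[0,0,2.5,0,0.47],[0,0,2.5,0,0.47],[0,0,2.5,0,0.47],[0,0,1,0,0.47],[0,0,0,0,0.47],[0,0,0,0,0.47]]' 30
python3 - <<'E'
from st import *
st(); im=read_camera("wrist"); cv2.imwrite("pics/w2.png",im[:,:,::-1])
E
```

```text
t: 5.58
tool_pos: [0.5476, 0.4244, 0.3084]
orientation: [3.122, 0.343, -0.003]
force: [-0.9, 0.4, -1.9]
opening: 0.0494
gripper_force: 7.4
t 5.58 tcp [547.6 424.4 308.4] grasp [547.4 424.3 141.4] yaw y 102.54 q [0.59 0.44 1.3  0.   1.41 1.94] F [-0.9  0.4 -1.9] open 49.4 gf 7.4
```

View pics/w2.png

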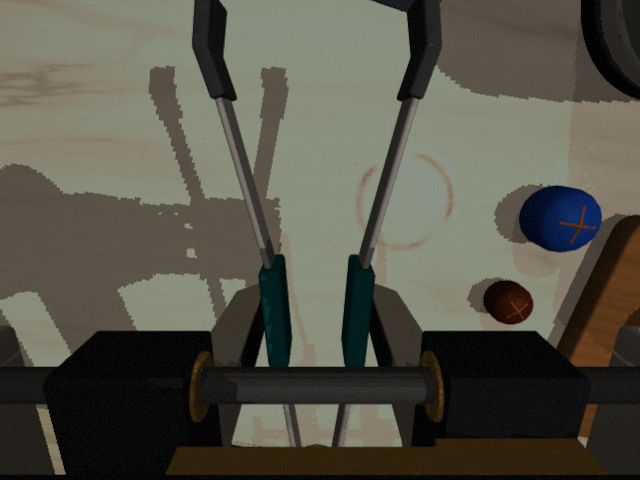

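The tongs hang level and straight in the fingers, grips at (275,310) and (358,310), tips at (215,50) and (420,50) still open. Next I carry them over the roll.

```bash
python3 -m handwheel '[[-2,-1.5,0,0,0.47],[-2.8,-3,0,0,0.47],[-2.5,-4,0,0,0.47],[-1.5,-4.5,0,0,0.47],[-1,-5,0,0,0.47],[-1,-5,0,0,0.47],[-0.7,-5,0,0,0.47],[-0.3,-3.5,0,0,0.47],[0,-2,0,0,0.47],[0,-0.2,0,0,0.47]]' 30
python3 -m handwheel '[[0,0,0,0,0.47],[0,0,0,0,0.47],[0,0,0,0,0.47]]'
python3 - <<'E'
from st import *
st(); im=read_camera("wrist"); cv2.imwrite("pics/w3.png",im[:,:,::-1])
im=read_camera("side"); cv2.imwrite("pics/s3.png",im[:,:,::-1]); im=read_camera("scene"); cv2.imwrite("pics/sc3.png",im[:,:,::-1])
E
```

```text
t: 6.88
tool_pos: [0.4296, 0.0866, 0.309]
orientation: [3.123, 0.34, -0.002]
force: [0.1, 0.2, -1.5]
opening: 0.0498
gripper_force: 7.4
t: 7.25
tool_pos: [0.4299, 0.0883, 0.3096]
orientation: [-3.123, -0.345, 0.0]
force: [0.1, -0.5, -2.0]
opening: 0.0495
gripper_force: 7.4
t 7.25 tcp [429.9  88.3 309.6] grasp [429.9  88.3 142.6] yaw y 102.6 q [ 0.09 -0.25  2.03  0.    1.36  1.44] F [ 0.1 -0.5 -2. ] open 49.5 gf 7.4
```

View pics/w3.png

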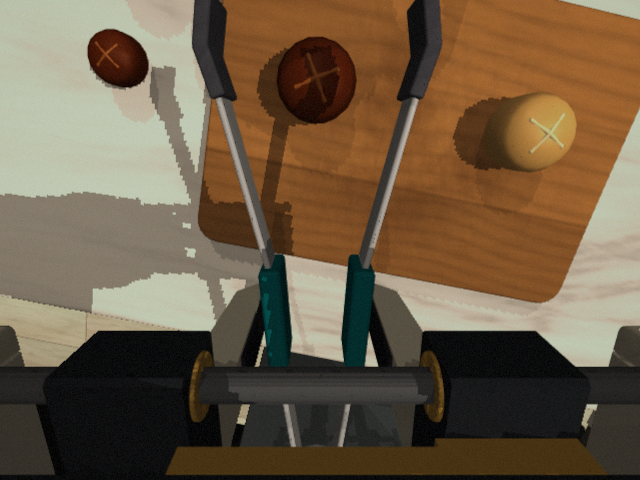

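The roll's scored top is at (317,77), between the open tips at (213,50) and (420,50). The pale roll is clear to the right at (540,132).

```bash
python3 - <<'E'
from seg import *
c=get_calibration("wrist");D=get_calibration("side");S=get_calibration("scene")
w=cv2.imread("pics/w3.png")[:,:,::-1].copy(); s=cv2.imread("pics/side0.png")[:,:,::-1].copy()
b=blobs(w,(0,80,5),(12,255,130),(235,20,395,150),400); print(b)
print("cross",np.round(1000*plane(c,317,77,.064),1))
u,v=b[0][1:3] if b else (317,80)
for z in(.04,.043,.046): print(np.round(1000*plane(c,u,v,z),1))
for n,C,p in(("side",D,(323,275)),("scene",S,(307,273))): print(n,[np.round(1000*x,1) for x in tri(ray(c,u,v),ray(C,*p))])
# board top edge near row: triangulate a board corner? far-left corner wrist vs side
print("pred tips px",[proj(c,p) for p in((.5446-.0085,.113+.039,.1425),(.5446+.0085,.113-.039,.1425))])
print("mid tips at z .1425:",np.round(1000*plane(c,(213+421)/2,50,.1425),1),"grips",np.round(1000*plane(c,316.5,312,.1445),1))
for n,f in(("side","s3"),("scene","sc3")):
    im=cv2.imread(f"pics/{f}.png")[:,:,::-1].copy(); C=D if n=="side" else S
    x,y=map(int,proj(C,(.487,.1,.13))); print(n,x,y,blobs(im,(80,100,20),(100,255,255),(max(x-90,0),y-70,x+90,y+70)))
    # tips region
    cv2.imwrite(f"pics/c_{f}.png",cv2.resize(im[y-60:y+60,x-80:x+80],(640,480),interpolation=2)[:,:,::-1])
E
```

```text
[(np.int32(5373), np.float64(316.1), np.float64(79.4), [276, 36, 81, 88])]
cross [540.5 112.   64. ]
[542.3 113.   40. ]
[541.9 112.9  43. ]
[541.5 112.8  46. ]
side [array([541.2, 113. ,  37.6]), np.float64(2.7)]
scene [array([540.5, 111.9,  39.3]), np.float64(4.3)]
pred tips px [(np.float64(207.9106694032276), np.float64(31.31541433787723)), (np.float64(426.4665535077479), np.float64(32.582464627322565))]
mid tips at z .1425: [538.8 111.8 142.5] grips [434.5  88.7 144.5]
side 345 240 [(np.int32(160), np.float64(363.5), np.float64(236.8), [358, 229, 11, 19]), (np.int32(43), np.float64(379.3), np.float64(240.7), [377, 236, 5, 10])]
scene 323 254 [(np.int32(79), np.float64(346.9), np.float64(259.0), [343, 252, 10, 15])]
```

View pics/c_s3.png

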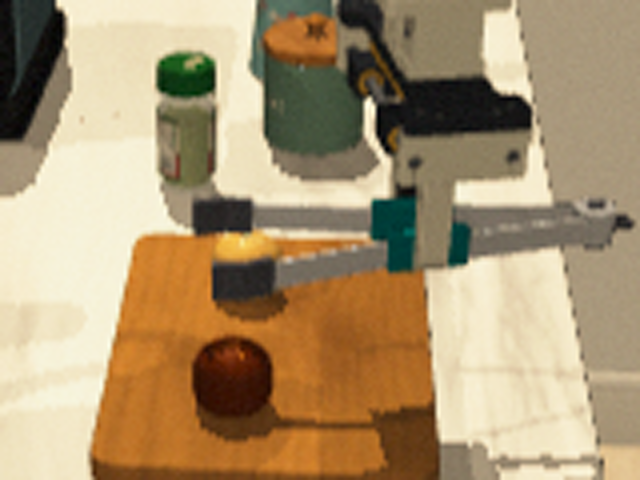

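```bash
python3 -m handwheel '[[-0.1,0,-1.5,0,0.47],[0,0,-2.5,0,0.47],[0,0,-2,0,0.47],[0,0,-1.5,0,0.47],[0,0,-1,0,0.47],[0,0,-0.6,0,0.47],[0,0,0,0,0.47],[0,0,0,0,0.47],[0,0,0,0,0.47]]' 30
python3 - <<'E'
from st import *
st(); a=read_camera("wrist"); b=read_camera("side")[215:335,250:410]
cv2.imwrite("pics/p4.png",np.hstack([cv2.resize(a[0:280,150:500],(400,320)),cv2.resize(b,(400,320),interpolation=2)])[:,:,::-1])
E
```

```text
t: 8.52
tool_pos: [0.4293, 0.0877, 0.2193]
orientation: [3.123, 0.343, 0.002]
force: [0.0, 1.1, -1.7]
opening: 0.0498
gripper_force: 7.4
t 8.53 tcp [429.3  87.7 219.3] grasp [429.5  87.7  52.3] yaw y 102.54 q [ 0.08 -0.14  2.11  0.    1.17  1.44] F [ 0.   1.1 -1.7] open 49.8 gf 7.4
```

View pics/p4.png

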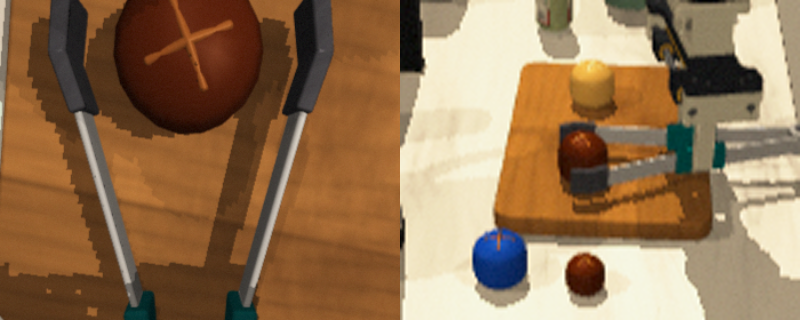

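The roll sits centred between the tips, with its cross at (188,42) in the left crop and the V knees beside it. The side crop shows the tips around its flanks. Now I close.

```bash
python3 -m handwheel '[[0,0,0,0,0.5],[0,0,0,0,0.54],[0,0,0,0,0.57],[0,0,0,0,0.6],[0,0,0,0,0.63],[0,0,0,0,0.66],[0,0,0,0,0.75],[0,0,0,0,0.75],[0,0,0,0,0.75],[0,0,0,0,0.75]]' 30
python3 -c "from st import *;st()"
```

```text
t: 9.88
tool_pos: [0.429, 0.0877, 0.2187]
orientation: [-3.123, -0.343, 0.0]
force: [-0.1, -0.3, -0.8]
opening: 0.0347
gripper_force: 30.0
t 9.88 tcp [429.   87.7 218.7] grasp [429.   87.7  51.7] yaw y 102.54 q [ 0.08 -0.14  2.11  0.    1.17  1.44] F [-0.1 -0.3 -0.8] open 34.7 gf 30.0
```

Gripped at 35 mm and 30 N. I lift gently by 16 cm.

```bash
python3 -m handwheel '[[0,0,0.4,0,0.8],[0,0,0.8,0,0.8],[0,0,1.5,0,0.8],[0,0,2.2,0,0.8],[0,0,2.5,0,0.8],[0,0,2.5,0,0.8],[0,0,2.5,0,0.8],[0,0,2,0,0.8],[0,0,1.2,0,0.8],[0,0,0.6,0,0.8]]' 30
python3 -m handwheel '[[0,0,0.2,0,0.8],[0,0,0,0,0.8],[0,0,0,0,0.8],[0,0,0,0,0.8],[0,0,0,0,0.8],[0,0,0,0,0.8],[0,0,0,0,0.8],[0,0,0,0,0.8]]'
python3 - <<'E'
from st import *
st(); a=read_camera("wrist"); b=read_camera("side")
cv2.imwrite("pics/p5.png",np.hstack([cv2.resize(a[0:280,150:500],(400,320)),cv2.resize(b[115:335,250:525],(400,320),interpolation=2)])[:,:,::-1])
E
```

```text
t: 11.12
tool_pos: [0.429, 0.0877, 0.3818]
orientation: [3.123, 0.343, 0.002]
force: [0.1, -0.9, -3.0]
opening: 0.0346
gripper_force: 30.0
t: 12.12
tool_pos: [0.429, 0.0877, 0.3828]
orientation: [3.123, 0.343, 0.0]
force: [-0.1, 0.1, -2.0]
opening: 0.0344
gripper_force: 30.0
t 12.12 tcp [429.   87.7 382.8] grasp [429.   87.7 215.8] yaw y 102.54 q [ 0.08 -0.31  1.95 -0.    1.51  1.44] F [-0.1  0.1 -2. ] open 34.4 gf 30.0
```

View pics/p5.png

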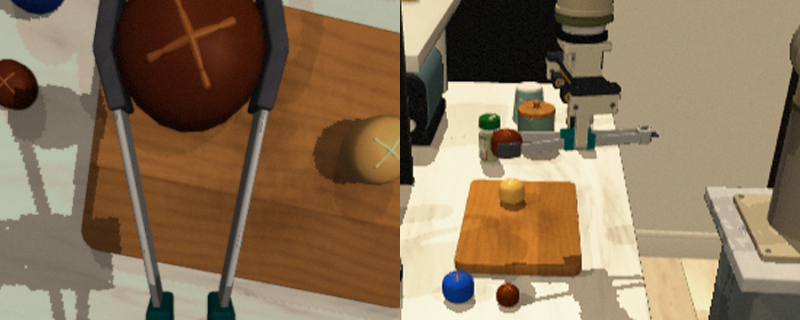

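The roll hangs between the tips well above the board: wrist crop (192,45), side crop (507,142). The pale roll, blue ball and small ball have not moved. One last check of height and steadiness before handing in.

```bash
cat > m.py <<'E'
from st import *
from seg import blobs
st(); c=get_calibration("wrist");D=get_calibration("side"); w=read_camera("wrist"); s=read_camera("side")
f=lambda im,box,a:max(blobs(im,(0,90,5),(12,255,140),box,a))
B=f(w,(225,0,395,150),400); b=f(s,(300,190,340,235),20)
print(B,b); p,e=tri(ray(c,*B[1:3]),ray(D,*b[1:3])); print(np.round(p*1000),e)
E
python3 m.py; python3 -m handwheel '[[0,0,0,0,0.8],[0,0,0,0,0.8],[0,0,0,0,0.8],[0,0,0,0,0.8],[0,0,0,0,0.8],[0,0,0,0,0.8],[0,0,0,0,0.8],[0,0,0,0,0.8]]' >/dev/null; python3 m.py
```

```text
t 12.22 tcp [429.   87.6 382.8] grasp [429.   87.6 215.8] yaw y 102.53 q [ 0.08 -0.31  1.95  0.    1.51  1.44] F [-0.6 -0.4 -1.9] open 34.3 gf 30.0
(np.int32(12431), np.float64(316.5), np.float64(51.3), [250, 0, 133, 116]) (np.int32(200), np.float64(321.5), np.float64(210.2), [313, 204, 21, 18])
[541. 112. 212.] 0.005652065462231551
t 13.32 tcp [429.   87.6 382.7] grasp [429.   87.7 215.7] yaw y 102.54 q [ 0.08 -0.31  1.95  0.    1.51  1.44] F [ 0.4 -0.3 -0.4] open 34.3 gf 30.0
(np.int32(12468), np.float64(316.4), np.float64(51.3), [250, 0, 133, 117]) (np.int32(198), np.float64(321.5), np.float64(210.2), [313, 204, 21, 19])
[541. 112. 212.] 0.005675292955585427
```

Steady: the roll's centre is about 19 cm above the board and did not move over the last second.

```bash
python3 -c "from plant import job; print(job.close_job())"
```

```text
the job is handed in; nothing more can be done
None
```

I handed the job in with the dark roll held still in the tongs, its underside roughly 16 cm above the board, at about 13.3 s of the 40 s allowed; the fingers touched only the teal grips, and nothing else in view had moved.

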